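Centre the plaster owl on its plinth with light taps

ROBOT

A 6-joint arm with a two-finger parallel gripper is mounted at the origin on the work surface. World frame = base frame: x ahead of the robot, y to its left, z up, the work surface at z = 0. Lengths are in mm, angles in rad, forces in N, time in s.
With the tool pointing down it reaches from about 275 to 750 mm from the base axis. Payload 10.2 kg.
Tool frame: the origin (TCP) lies where the fingers leave the gripper's body, on its centre line; the fingertips stand 73 mm ahead of it and the grasp point (between the pads) lies 54 mm ahead of it; z points along the fingers, y is the direction in which the jaws open and shut (so a half turn about z gives the same grasp; the last joint's range is limited). The gripper opens to 85 mm and grips with 20 to 120 N. Pads are 22 mm wide; open, the fingers measure 114 mm over their backs; the gripper's body (76 mm by 85 mm) begins 54 mm behind the grasp point. The pads swing forward as they close: fully open they stand 13 mm farther back than shut.
Start: joints at [0.962, 0.313, 1.498, -0, 1.331, -0.223], TCP at [197.571, 486.413, 303.894] pointing down, gripper open.
Joint ranges: [-2.94, 2.94], [-0.97, 2.17], [0.19, 2.56], [-1.23, 4.37], [0.02, 3.11], [-2.88, 2.88]. Speed limits (rad/s): [2.39, 2.39, 3.01, 3.14, 3.14, 3.14].

INTERFACE

Orientations are given as [roll, pitch, yaw] about the fixed x, y, z axes, in that order (R = Rz(yaw) Ry(pitch) Rx(roll)).
In Python, from workcell import env gives the robot as it stands.
- The arm moves only by the shell command python3 -m inch 'ROWS' [FORCE]. ROWS is JSON, a list of rows, each a list of 5 numbers: the shift along the tool's x, y, z in cm, then the turn about the tool's z in degrees, then the closure, from 0 (fully open) to 1 (shut). In form: [[tx, ty, tz, turn, jaw], ...]. A call has exactly 5 rows; each row is the pose to reach, as a shift and turn from the pose commanded when the call began, along the tool's axes at that moment; what a row does not reach only later rows make up. A row lasts 1/12 s, in which the tool goes at most 41.7 mm and 7.16 degrees, less where a joint would pass 70% of its speed; a pose out of reach is approached as far as the arm can. A call with a gripper value outside its range is refused whole. The fingers move at their own pace and stop on an object; FORCE is the grip in N (left out, the last holds). Time passes only in rows, so rows that repeat a pose let the fingers close, or fill a call up. It gives the time, the measured TCP pose, the force and the opening at its end, in the units of the state.
- env.observe(): the state, without advancing time (a new reading comes with each control period).
- env.get_image(name): name is "side" or "top"; returns the picture (420x560x3 uint8, blue, green, red); there is no depth.
- env.get_calibration(name): a dict with "vfov" (degrees; the focal length in pixels is half the picture's height over the tangent of half this angle, whatever the lens; pixels are square), "cx", "cy" (the principal point, pixels), "distortion" ([k1, k2, p1, p2, k3] as OpenCV has them; the pictures are not rectified), "R" (3x3) and "t" (3): a world point X has camera coordinates R X + t. Camera axes: x right, y down, z forward; pixel columns grow to the right and rows downward; lengths in mm; the calibration is good to about 2 mm. A picture is of the moment at which its call begins. get_calibration takes no time and is no camera call.
- env.sign_off(): hands the job in, once; it reports no verdict.
The state is a dict: "clock": time; "joint_pos": joint angles; "joint_vel": joint speeds; "tau": joint torques, N m; "position": TCP position; "orientation": TCP orientation; "wrist_force": force on the tool from outside, world axes, zero at the start; "ft_torque": the same for the moment, N m; "opening": opening from 0.0 (shut) to 1.0 (fully open).
Only numpy, scipy, OpenCV 4.12 (cv2) and the standard library are available. Lean on these libraries where they do the work, as an engineer would, in place of code of your own. Each camera call takes 0.05 s, during which the arm holds its last target. There are 200 camera calls.

TASK

The little plaster owl that the class is going to draw stands off to one side of its small round wooden plinth. With light taps of the fingertips, nudge it to the middle, so that the same width of wood shows all round (within about 5 mm), and leave it standing upright there. Do not grip, lift, tip or press hard on the wobbly owl, do not shift the plinth, and leave everything else alone.

Things in the scene. Friction and masses are not known exactly. Their poses are not given: they have to be found in the camera images.
- owl: White plaster owl figurine, 64 mm tall to its ear tips, 45 to 80 g. Origin: centre of its underside, on its axis; z up, face to its own -x. Body at most 28 mm across, above a wider round foot. Bevelled below: it stands on a flat only 20 mm across, and wobbles or topples when pushed on the body. Starts about 18 to 28 mm off the plinth's middle, in any direction, yaw any.
- owl_foot (a point): Centre of the owl's round foot, on its axis, 5 mm above its underside. The foot is the widest part, 30 mm across from 2 to 9 mm above the underside. Pushed here, a few tenths of a newton make the owl slide upright.
- plinth: Round turned-wood plinth, loose, 0.8 kg, 40 mm high, flat top 92 mm across (base 96 mm across). Origin: centre of its underside, on the table; z up. It may be turned any way.
- plinth_middle (a point): The centre of the plinth's flat top, 40 mm above the table, where the owl's underside centre belongs.
- stand: Square light-wood stand, 85 x 85 x 40 mm, a bystander with the cone on it. Origin: centre of its underside.
- cone: White plaster cone, 44 mm across its base, 55 mm high, on the square stand; a bystander. Origin: centre of its base.
- ink_bowl: White ceramic bowl, 84 mm across, 32 mm high, a bystander. Origin: centre of its underside.
- ink_bottle: Amber glass ink bottle with black cap, 48 mm across, 78 mm high, a bystander. Origin: centre of its underside.
- brush: Brush with a wooden handle lying on the table, a bystander. Origin near its middle, its length along its x.
- cork: Cork block, 55 x 40 x 30 mm, a bystander. Origin: centre of its underside.
- clip: Dark steel bulldog clip, about 75 x 22 x 12 mm, lying flat, a bystander. Origin: centre of its underside.
Not all that is in view belongs to the job. Leave any orange or turquoise look-alike of the plinth alone.

How it is judged (in metres and radians):
On the way:
1. the fingers touch the owl (contact force between the fingers and owl above 0.03 N).
At the end, for the whole second after the job is handed in: The owl stands upright (within 3 degrees) and still on the plinth's top, its centre within 6 mm of the plinth's middle, and the plinth is within 8 mm of where it was (horizontal distance between owl and plinth_middle below 0.006 m and z of owl in the frame of plinth_middle between -0.002 and 0.002 m and angle between owl's own z axis and vertical below 0.05 rad and linear speed of owl below 0.01 m/s and angle between plinth's own z axis and vertical below 0.03 rad and distance of plinth from where it was at the start of the episode below 0.008 m); the robot touches nothing.
It fails at once if the owl is tipped by more than 25 degrees (angle between owl's own z axis and vertical above 0.436 rad).
It fails at once if the owl is lifted or leaves the plinth's top (its underside more than 8 mm above or below it) (z of owl in the frame of plinth_middle above 0.008 m or z of owl in the frame of plinth_middle below -0.008 m).
It fails at once if the owl is gripped or pushed hard (more than 8 N) (contact force between the fingers and owl above 8 N).
It fails at once if the plinth is shifted by 12 mm or more (distance of plinth from where it was at the start of the episode above 0.012 m).
It fails at once if a bystander (stand, cone, bowl, bottle, brush, cork or clip) is moved by 15 mm or more (distance of any of stand, cone, ink_bowl, ink_bottle, brush, cork, clip from where it was at the start of the episode above 0.015 m).
It also fails if it takes over 48 s, if anything falls off the work surface, if the arm or the gripper's body presses on something with over 40 N, if the wrist force passes 120 N, or if a joint passes its speed limit or range.

## Working session

There is one attempt and no reset: what is moved stays moved. The work goes in short steps, Python scripts to look and compute and a shell command to move; the robot and the scene stay as the last step left them, time stands still between calls to the robot, and variables do not carry over. Pictures are saved under pics/ and viewed, about 8 in all and at most 12, crops included, and the job is handed in when it is done.

```bash
mkdir -p pics; ls; python3 - <<'E'
from workcell import env
import cv2,numpy as np
for n in("side","top"):
    im=env.get_image(n); cv2.imwrite(f"pics/{n}0.png",im)
    c=env.get_calibration(n); print(n,c["vfov"],c["cx"],c["cy"],c["distortion"],(-np.array(c["R"]).T@np.array(c["t"])).round(0),np.round(c["R"],2).tolist())
s=env.observe();print(s["clock"],s["position"],s["orientation"],s["opening"])
E
```

```text
pics
side 57.95479397586643 274.81487625706865 210.96292430432294 [-0.06224096  0.          0.          0.          0.        ] [ 549. -537.  728.] [[1.0, -0.09, -0.01], [-0.08, -0.77, -0.64], [0.05, 0.63, -0.77]]
top 57.88729329988862 279.32598596207305 213.9927898725986 [-0.02232219  0.          0.          0.          0.        ] [460.  -1. 918.] [[0.02, -1.0, -0.0], [-0.99, -0.02, -0.17], [0.17, 0.01, -0.99]]
0.1 [197.47827037 486.27460523 303.3952307 ] [-3.14045271e+00 -2.62070218e-04  2.75581641e+00] 1.0023936512533913
```

View pics/top0.png

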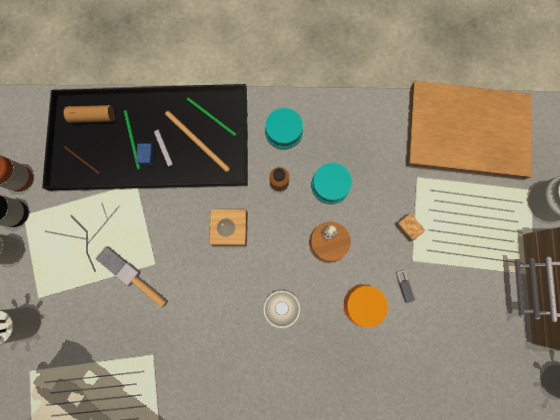

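View pics/side0.png

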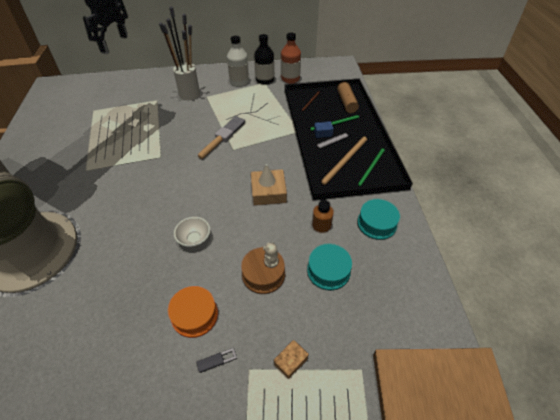

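Top view: the brown plinth is at (330,242) with the owl on it near (330,232). Look-alikes are turquoise at (332,183) and (285,127), and orange at (367,306). The brown wooden one with the owl fits the description. I'll confirm it in a crop and measure.

```bash
cat > h.py <<'E'
import cv2,numpy as np
from workcell import env
def cal(n):
    c=env.get_calibration(n); f=210/np.tan(np.radians(c["vfov"]/2))
    return np.array([[f,0,c["cx"]],[0,f,c["cy"]],[0,0,1]]),np.array(c["distortion"]),np.array(c["R"]),np.array(c["t"])
def ray(n,uv):
    K,d,R,t=cal(n); p=cv2.undistortPoints(np.float64(uv).reshape(-1,1,2),K,d)[:,0]
    return -R.T@t,np.c_[p,np.ones(len(p))]@R
def plane(n,uv,z):
    o,d=ray(n,uv); return o+d*((z-o[2])/d[:,2])[:,None]
def proj(n,X):
    K,d,R,t=cal(n); return cv2.projectPoints(np.float64(X).reshape(-1,1,3),cv2.Rodrigues(R)[0],t,K,d)[0][:,0]
def circ(c,r,z):
    a=np.linspace(0,2*np.pi,72); return np.c_[c[0]+r*np.cos(a),c[1]+r*np.sin(a),0*a+z]
def crop(n,im,uv,h=(32,24),s=12):
    u,v=map(int,uv); return cv2.resize(im[v-h[1]:v+h[1],u-h[0]:u+h[0]],None,fx=s,fy=s,interpolation=cv2.INTER_CUBIC)
E
python3 - <<'E'
from h import *
out=[]
for n,c in(("top",(330,240)),("side",(265,264))):
    im=cv2.imread(f"pics/{n}0.png"); h=cv2.cvtColor(im,cv2.COLOR_BGR2HSV)
    roi=np.zeros(im.shape[:2],np.uint8); cv2.circle(roi,c,34,255,-1)
    wood=cv2.inRange(h,(3,110,40),(20,255,255))&roi
    white=cv2.inRange(h,(0,0,100),(180,90,255))&roi if n=="side" else cv2.inRange(h,(0,0,100),(180,100,255))&roi
    k=cv2.connectedComponentsWithStats(wood)
    i=1+k[2][1:,4].argmax(); print(n,"wood",k[2][i],k[3][i])
    out.append(crop(n,im,c,(32,40),10)[:600] if 0 else cv2.resize(im[c[1]-28:c[1]+28,c[0]-28:c[0]+28],(400,400),interpolation=cv2.INTER_CUBIC))
    print(plane(n,[k[3][i]],40).round(1))
    cnt=max(cv2.findContours((k[1]==i).astype(np.uint8),0,1)[0],key=cv2.contourArea)
    P=plane(n,cv2.convexHull(cnt)[:,0],40); print("hull on z=40 circ",cv2.minEnclosingCircle(np.float32(P[:,:2])))
cv2.imwrite("pics/c1.png",np.hstack(out))
E
```

```text
top wood [ 309  222   42   40 1144] [329.52272727 242.9798951 ]
[[ 545.7 -112.8   40. ]]
hull on z=40 circ ((550.367431640625, -112.15769958496094), 48.53379821777344)
side wood [ 242  248   43   46 1376] [261.49127907 272.33139535]
[[ 547.6 -133.1   40. ]]
hull on z=40 circ ((547.43212890625, -126.24046325683594), 55.024559020996094)
```

View pics/c1.png

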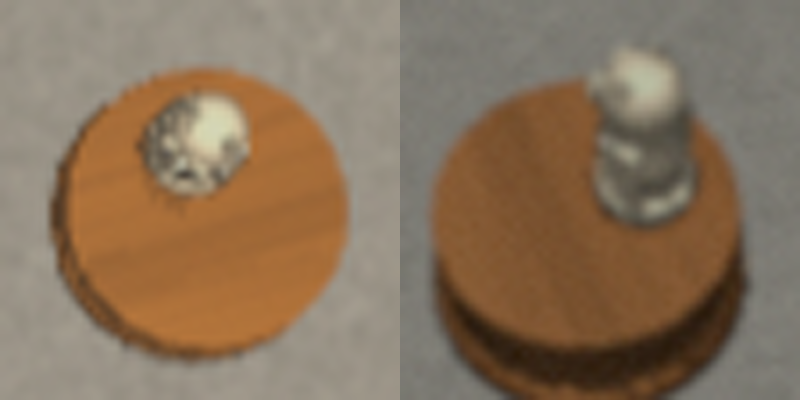

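```bash
cat > m.py <<'E'
from h import *
def full(n,p): # crop px -> image px
    c={"top":(330,240),"side":(265,264)}[n]; return np.array(p)/ (400/56)-.5+np.array(c)-28
def disc(n,im):
    """plinth top rim: wood pixels bright enough, hull -> z=40 plane, robust circle of known r=46"""
    from scipy.optimize import least_squares
    h=cv2.cvtColor(im,cv2.COLOR_BGR2HSV)
    m=cv2.inRange(h,(3,110,{"top":110,"side":84}[n]),(20,255,255))
    roi=np.zeros_like(m); cv2.circle(roi,{"top":(330,240),"side":(265,264)}[n],34,255,-1); m&=roi
    m=cv2.morphologyEx(m,cv2.MORPH_OPEN,np.ones((3,3)))
    k=cv2.connectedComponentsWithStats(m); i=1+k[2][1:,4].argmax()
    c=max(cv2.findContours((k[1]==i).astype(np.uint8),0,1)[0],key=cv2.contourArea)
    P=plane(n,cv2.convexHull(c)[:,0],40)[:,:2]
    r=least_squares(lambda q:np.hypot(*(P-q[:2]).T)-q[2],[548,-117,46],loss="soft_l1"); return r.x,np.abs(r.fun).mean()
E
python3 - <<'E'
from m import *
C=[]
for n in("top","side"):
    im=cv2.imread(f"pics/{n}0.png"); q,e=disc(n,im); print(n,q.round(1),e.round(2)); C.append(q[:2])
# owl: side near foot edge, top left-lower foot edge
b=plane("side",[full("side",(246,226))],42)[0]; o,_=ray("side",[[0,0]]); d=b[:2]-o[:2]; d/=np.hypot(*d)
F=b[:2]+15*d; print("owl from side",F.round(1), "rel side disc",(F-C[1]).round(1))
out=[]
for n,c,cc in(("top",(330,240),C[0]),("side",(265,264),C[1])):
    im=cv2.imread(f"pics/{n}0.png"); v=cv2.resize(im[c[1]-28:c[1]+28,c[0]-28:c[0]+28],(400,400),interpolation=cv2.INTER_CUBIC)
    f=F-C[1]+cc
    for X,col in((circ(cc,46,40),(255,0,0)),(circ(f,15,42),(0,255,0)),(circ(f,15,49),(0,255,255)),(circ(f,10,100),(255,0,255))):
        p=(proj(n,X)+.5-np.array(c)+28)*400/56; cv2.polylines(v,[np.int32(p)],True,col,1)
    out.append(v)
cv2.imwrite("pics/c2.png",np.hstack(out))
E
```

```text
top [ 549.8 -113.8   46.3] 0.65
side [ 550.6 -116.2   45.2] 0.41
owl from side [ 568.8 -108.8] rel side disc [18.3  7.4]
```

View pics/c2.png

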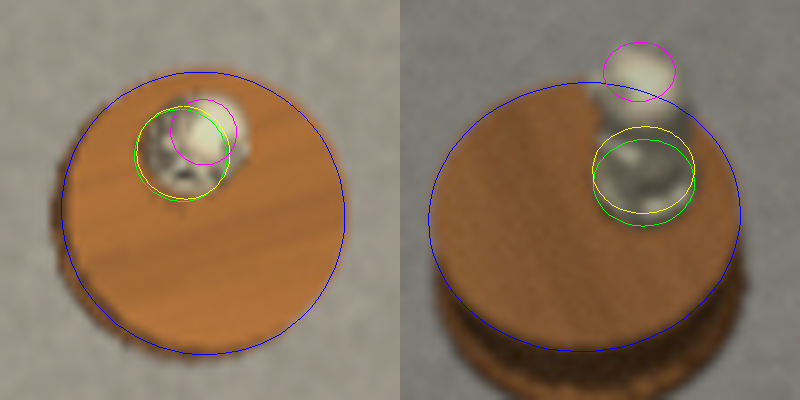

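Confirmed: the owl is on the brown plinth. The plinth middle is about (550,-115) and the owl about (569,-109), so it is some 20 mm off, which agrees with the brief. I'll set the jaws to a gap of about 18 mm, so the round foot nests between the fingertips without being gripped, and push along tool -x/+x from the +x side.

```bash
python3 -m inch '[[-2.5,-1.6,0,0,0.79],[-6,-4,0,0,0.79],[-9.5,-6.3,0,0,0.79],[-13,-8.6,0,0,0.79],[-15,-10,0,0,0.79]]' 20
python3 -m inch '[[-3,-2,0,0,0.79],[-6,-4,0,0,0.79],[-9,-6,0,0,0.79],[-12,-8,0,0,0.79],[-15,-10,0,0,0.79]]'
python3 -m inch '[[-3,-2,0,0,0.79],[-6,-4,0,0,0.79],[-9,-6,0,0,0.79],[-12,-8,0,0,0.79],[-15,-10,0,0,0.79]]'
python3 -m inch '[[-3,-2,0,0,0.79],[-6,-4,0,0,0.79],[-9,-6,0,0,0.79],[-12,-8,0,0,0.79],[-12,-8,0,0,0.79]]'
python3 -m inch '[[0,0,0,-7,0.79],[0,0,0,-14,0.79],[0,0,0,-21,0.79],[0,0,0,-28,0.79],[0,0,0,-35,0.79]]'
```

```text
clock: 0.52
position: [300.2, 334.8, 303.7]
orientation: [-3.141, 0.0, 2.754]
wrist_force: [-0.4, 0.2, -0.1]
opening: 0.301
clock: 0.93
position: [400.8, 186.6, 303.8]
orientation: [-3.141, -0.0, 2.756]
wrist_force: [0.4, 0.8, 0.7]
opening: 0.208
clock: 1.35
position: [502.2, 37.4, 303.7]
orientation: [-3.142, -0.001, 2.756]
wrist_force: [-0.4, 0.5, -0.2]
opening: 0.21
clock: 1.77
position: [584.5, -85.0, 302.4]
orientation: [-3.141, -0.0, 2.751]
wrist_force: [-0.3, -0.2, -1.1]
opening: 0.211
clock: 2.18
position: [582.5, -79.9, 303.5]
orientation: [3.141, -0.001, -2.91]
wrist_force: [-0.1, 0.4, -0.7]
opening: 0.21
```

```bash
python3 -m inch '[[-1.68,-2.25,0,-4,0.79],[-1.68,-2.25,3,-4,0.79],[-1.68,-2.25,6,-4,0.79],[-1.68,-2.25,9,-4,0.79],[-1.68,-2.25,12,-4,0.79]]'
python3 -m inch '[[0,0,1,0,0.79],[0,0,2,0,0.79],[0,0,3,0,0.79],[0,0,3.5,0,0.79],[0,0,3.5,0,0.79]]'
python3 - <<'E'
from h import *
out=[]
for n,c in(("top",(330,230)),("side",(270,250))):
    im=env.get_image(n); cv2.imwrite(f"pics/{n}1.png",im); out.append(cv2.resize(im[c[1]-40:c[1]+40,c[0]-40:c[0]+40],(400,400),interpolation=cv2.INTER_CUBIC))
cv2.imwrite("pics/c3.png",np.hstack(out))
E
```

```text
clock: 2.6
position: [603.7, -98.0, 182.2]
orientation: [3.141, -0.0, -2.847]
wrist_force: [0.7, -0.3, -0.3]
opening: 0.211
clock: 3.02
position: [604.1, -98.3, 148.8]
orientation: [3.142, -0.0, -2.847]
wrist_force: [-0.1, 0.2, -0.4]
opening: 0.21
```

View pics/c3.png

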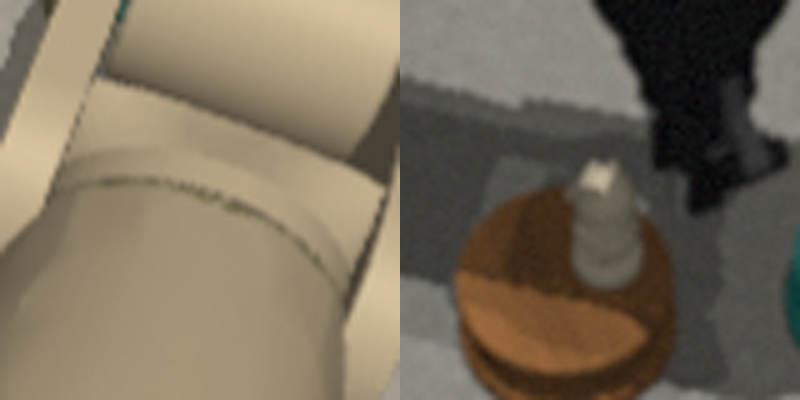

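The top view is blocked by the arm. The side view shows the gripper (black) to the right of the owl and above it, with its lowest tip at crop (706,212). I'll compare the tip with its projection.

```bash
python3 - <<'E'
from h import *
y=-2.847; ex=np.array([np.cos(y),np.sin(y),0]); ey=np.array([np.sin(y),-np.cos(y),0]); T=np.array([604.1,-98.3,148.8])
im=cv2.imread("pics/side1.png"); c=(270,250)
v=cv2.resize(im[c[1]-40:c[1]+40,c[0]-20:c[0]+60],(800,800),interpolation=cv2.INTER_CUBIC)
v=np.uint8(np.clip(v.astype(float)*2.2,0,255))
for s,col in((9,(0,255,0)),(-9,(0,0,255))):
    X=[T+ex*a+ey*s+np.array([0,0,-b]) for a,b in((-11,73),(11,73),(11,40),(-11,40))]
    cv2.polylines(v,[np.int32((proj("side",X)+.5-np.array(c)+[20,40])*10)],True,col,1)
cv2.imwrite("pics/c4.png",v[:600])
E
```

```text
(no output)
```

View pics/c4.png

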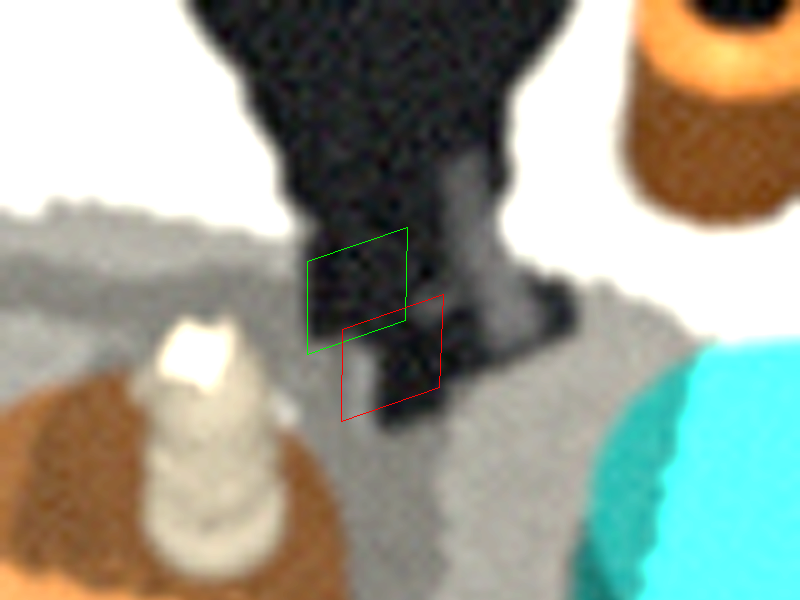

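The predicted finger outlines match the picture: left edge within about 1 mm, tips about 73 mm ahead. The tool's line runs through the owl and the plinth middle. I'll go down so the tips are about 4.5 mm above the plinth top, then advance short of contact.

```bash
python3 -m inch '[[0,0,1,0,0.79],[0,0,2,0,0.79],[0,0,2.7,0,0.79],[0,0,3.1,0,0.79],[0,0,3.1,0,0.79]]'
python3 -m inch '[[0.3,0,0,0,0.79],[0.6,0,0,0,0.79],[0.9,0,0,0,0.79],[1.1,0,0,0,0.79],[1.1,0,0,0,0.79]]'
cat > look.py <<'E'
import sys; from h import *
c=(265,255); tag=sys.argv[1]
im=env.get_image("side"); cv2.imwrite(f"pics/side_{tag}.png",im); s=env.observe(); T=s["position"]; y=s["orientation"][2]
print(s["clock"],T.round(1),s["wrist_force"].round(2))
ex=np.array([np.cos(y),np.sin(y),0]); ey=np.array([np.sin(y),-np.cos(y),0]); C=np.array([550.6,-116.2])
v=cv2.resize(im[c[1]-30:c[1]+30,c[0]-40:c[0]+40],(800,600),interpolation=cv2.INTER_CUBIC); v=np.uint8(np.clip(v.astype(float)*2,0,255))
L=[(circ(C,46,40),(255,0,0)),(circ(C,15,42),(0,255,0))]+[([T+ex*a+ey*k-[0,0,b] for a,b in((-11,73),(11,73),(11,60),(-11,60))],(0,0,255)) for k in(9,-9)]
for X,col in L: cv2.polylines(v,[np.int32((proj("side",X)+.5-np.array(c)+[40,30])*10)],True,col,1)
cv2.imwrite(f"pics/v_{tag}.png",v)
E
python3 look.py a
```

```text
clock: 3.53
position: [603.6, -98.2, 116.5]
orientation: [3.14, -0.002, -2.847]
wrist_force: [-0.1, -1.3, 0.4]
opening: 0.208
clock: 3.95
position: [593.2, -101.7, 118.2]
orientation: [-3.141, 0.0, -2.847]
wrist_force: [0.4, 0.4, -0.5]
opening: 0.212
4.0 [ 593.4 -101.7  118.2] [ 0.55 -0.27  0.19]
```

View pics/v_a.png

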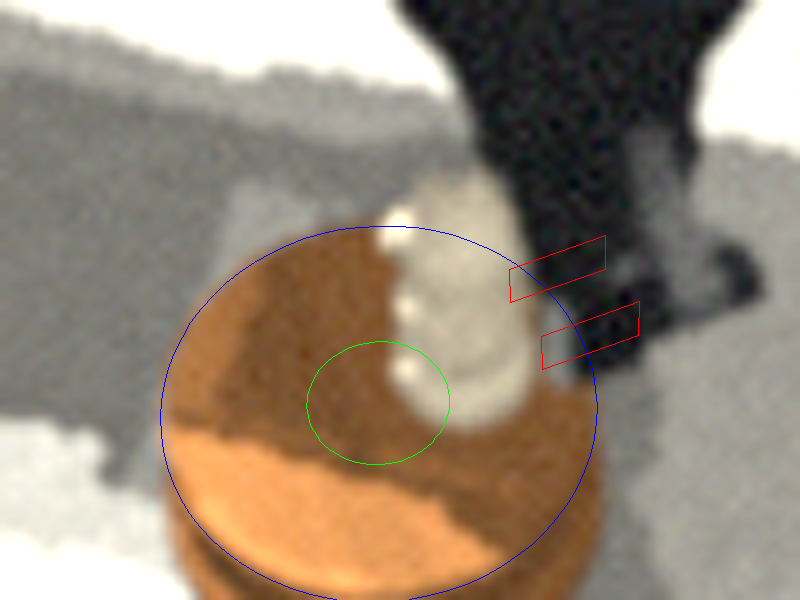

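Not touched yet. The owl's foot bottom is at (463,430), against the target ring bottom at (380,465), and the near finger is just short of the foot. I'll push gently in small steps.

```bash
python3 -m inch '[[0.1,0,0,0,0.79],[0.2,0,0,0,0.79],[0.3,0,0,0,0.79],[0.4,0,0,0,0.79],[0.5,0,0,0,0.79]]'
python3 -m inch '[[0.1,0,0,0,0.79],[0.2,0,0,0,0.79],[0.3,0,0,0,0.79],[0.4,0,0,0,0.79],[0.5,0,0,0,0.79]]'
python3 look.py b
```

```text
clock: 4.42
position: [588.7, -103.0, 117.9]
orientation: [-3.141, 0.0, -2.847]
wrist_force: [1.0, -0.2, 0.4]
opening: 0.206
clock: 4.83
position: [583.9, -104.5, 117.9]
orientation: [-3.142, -0.0, -2.847]
wrist_force: [-0.2, -0.0, 0.7]
opening: 0.209
4.8833 [ 583.8 -104.5  117.9] [ 0.88 -0.59 -0.15]
```

View pics/v_b.png

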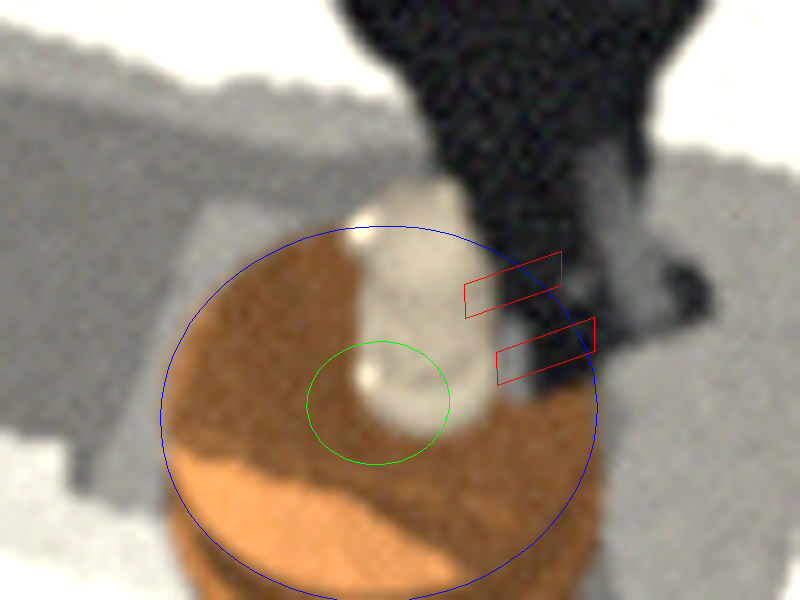

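Sliding upright: foot centre x is now about 426 and its bottom 437, against targets of 378 and 465. That leaves about 10 mm along tool x and about 2.5 mm sideways toward -y, which the two-finger cradle can carry.

```bash
python3 -m inch '[[0.1,-0.03,0,0,0.79],[0.2,-0.06,0,0,0.79],[0.3,-0.09,0,0,0.79],[0.4,-0.12,0,0,0.79],[0.5,-0.15,0,0,0.79]]'
python3 -m inch '[[0.1,-0.03,0,0,0.79],[0.2,-0.06,0,0,0.79],[0.3,-0.09,0,0,0.79],[0.4,-0.12,0,0,0.79],[0.4,-0.12,0,0,0.79]]'
python3 look.py c
```

```text
clock: 5.3
position: [579.5, -107.4, 117.9]
orientation: [3.142, -0.0, -2.847]
wrist_force: [0.7, 0.8, -0.2]
opening: 0.208
clock: 5.72
position: [576.0, -109.8, 117.9]
orientation: [3.142, -0.0, -2.847]
wrist_force: [-0.0, -0.1, -0.5]
opening: 0.211
5.7667 [ 576.1 -109.7  117.9] [-0.19 -0.22 -0.15]
```

View pics/v_c.png

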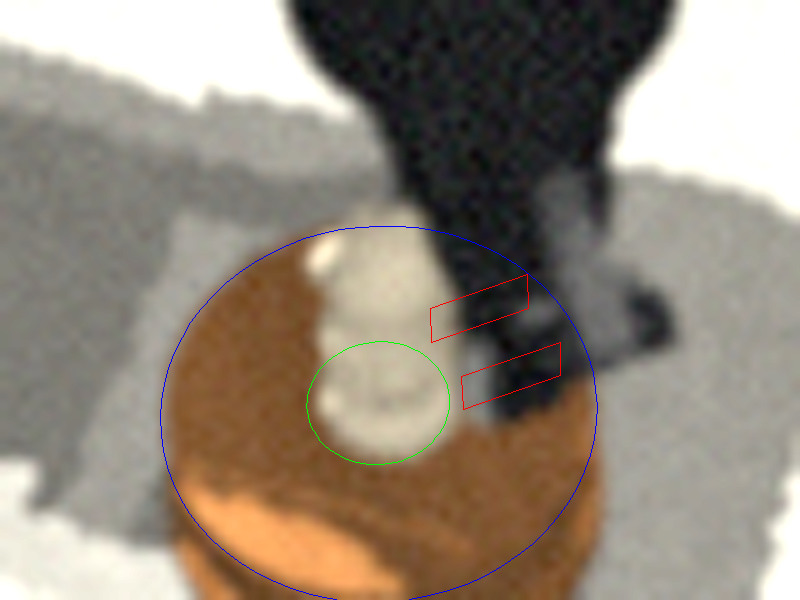

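Nearly there: foot spans x 315–460 (centre about 388, target 378), bottom about 463. One more 2 mm nudge, then back off, rise, and move clear for a two-view check.

```bash
python3 -m inch '[[0.06,0,0,0,0.79],[0.12,0,0,0,0.79],[0.18,0,0,0,0.79],[0.2,0,0,0,0.79],[0.2,0,0,0,0.79]]'
python3 -m inch '[[-0.3,0,0,0,0.79],[-0.8,0,0,0,0.79],[-1.5,0,0,0,0.79],[-2.2,0,0,0,0.79],[-2.2,0,0,0,0.79]]'
python3 -m inch '[[0,0,-2,0,0.79],[0,0,-5,0,0.79],[0,0,-8,0,0.79],[0,0,-11,0,0.79],[0,0,-14,0,0.79]]'
python3 -m inch '[[0,4,0,0,0.79],[0,8,0,0,0.79],[0,12,0,0,0.79],[0,16,0,0,0.79],[0,20,0,0,0.79]]'
python3 -m inch '[[0,4,0,0,0.79],[0,8,0,0,0.79],[0,10,0,0,0.79],[0,10,0,0,0.79],[0,10,0,0,0.79]]'
cat > chk.py <<'E'
import sys; from m import *
tag=sys.argv[1]; out=[]
for n,c in(("top",(330,240)),("side",(265,264))):
    im=env.get_image(n); cv2.imwrite(f"pics/{n}_{tag}.png",im); q,e=disc(n,im); print(n,q.round(1),e.round(2))
    v=cv2.resize(im[c[1]-28:c[1]+28,c[0]-28:c[0]+28],(400,400),interpolation=cv2.INTER_CUBIC); cc=q[:2]
    for X,col in((circ(cc,46,40),(255,0,0)),(circ(cc,15,42),(0,255,0))):
        p=(proj(n,X)+.5-np.array(c)+28)*400/56; cv2.polylines(v,[np.int32(p)],True,col,1)
    out.append(v)
cv2.imwrite(f"pics/k_{tag}.png",np.hstack(out))
E
python3 chk.py a
```

```text
clock: 6.18
position: [574.2, -110.2, 117.9]
orientation: [3.142, -0.0, -2.847]
wrist_force: [0.2, -0.6, -0.4]
opening: 0.21
clock: 6.6
position: [596.5, -103.4, 117.9]
orientation: [-3.141, 0.001, -2.846]
wrist_force: [0.9, -0.4, 0.2]
opening: 0.21
clock: 7.02
position: [595.2, -103.6, 259.3]
orientation: [3.142, -0.0, -2.847]
wrist_force: [0.2, -0.2, 0.8]
opening: 0.211
clock: 7.43
position: [536.3, 89.2, 258.0]
orientation: [-3.142, 0.0, -2.847]
wrist_force: [0.8, 0.6, 0.4]
opening: 0.209
clock: 7.85
position: [507.9, 183.9, 257.9]
orientation: [-3.141, 0.0, -2.845]
wrist_force: [-0.5, -0.5, -0.3]
opening: 0.21
top [ 549.6 -113.2   46.7] 0.69
side [ 550.6 -116.4   45.3] 0.54
```

View pics/k_a.png

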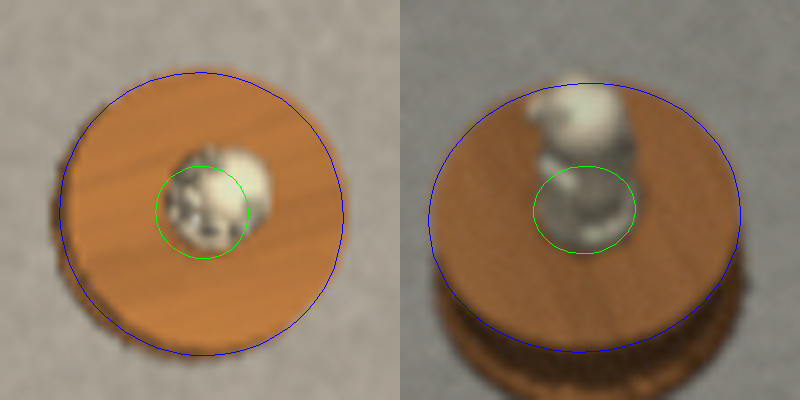

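Final check: in the side view the owl's foot centre is about (588,208), against the ring centre (584,210). In the top view the foot's lower-left edge is 5–6 crop px from the ring. That makes it roughly 1–2.5 mm off centre, upright and clear of the robot. Handing in.

```bash
python3 -c "
from workcell import env
print(env.observe()['clock']); env.sign_off()"
```

```text
7.95
the job is handed in; nothing more can be done
```

The owl now stands upright about 1–2.5 mm from the plinth's middle. I handed the job in at 7.95 s, with the arm drawn back clear of everything.

I moved it with light pushes at its foot, using the two fingertips set about 18 mm apart so they nestled against the foot without gripping. It slid about 20 mm. The wrist force never rose above sensor noise (about 1 N), so I followed the contact in the pictures instead.

- **Centring:** the side view puts the owl about 1.5 mm off and the top view about 2–2.5 mm. They agree on a small offset to +x but differ on its sideways direction. Both readings are inside the 6 mm limit.
- **Plinth:** its measured centre changed by less than 1 mm.
- **Camera disagreement:** before and after the push, the two cameras placed the plinth 2–3 mm apart, roughly the stated calibration error. I therefore judged centring within each picture, not between the two.
- **Bystanders:** I did not measure their positions at the end. The arm's path kept clear of them, and no contact showed in the forces.

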